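# Shut the two vial drawers of the sample chest

## Robot

A 6-joint arm with a two-finger parallel gripper is mounted at the origin on a cart in front of the work surface, level with it; the furniture and walls round the work are solid. World frame = base frame: x ahead of the robot, y to its left, z up, the work surface at z = 0. Lengths are in mm, angles in degrees, forces in N, time in s.
With the tool pointing down it reaches from about 350 to 850 mm from the base axis. Payload 8.1 kg.
Tool frame: the origin (TCP) lies midway between the tips of the shut fingers; the grasp point (between the pads) lies 19 mm behind it; z points along the fingers, x is the direction in which the jaws open and shut, and the axes are right-handed (so a half turn about z gives the same grasp; the last joint's range is limited). The gripper opens to 85 mm and grips with 20 to 120 N. Pads are 22 mm wide; open, the fingers measure 114 mm over their backs; the gripper's body (76 mm by 85 mm) begins 54 mm behind the grasp point. The pads swing forward as they close: fully open they stand 13 mm farther back than shut.
Start: joints at [-71.872, 7.471, 85.268, -0, 87.261, -4.893], TCP at [234.665, -552.211, 198.692] pointing down, gripper open.
Joint ranges: [-169.43, 169.43], [-51.17, 129.36], [1.28, 143.12], [-76.62, 256.62], [0, 156.53], [-152.29, 152.29]. Speed limits (degrees/s): [136.94, 136.94, 159.86, 180, 180, 180].

## Interface

Orientations are given as [roll, pitch, yaw] about the fixed x, y, z axes, in that order (R = Rz(yaw) Ry(pitch) Rx(roll)).
In Python, from bench import monitor, cams, r gives the robot as it stands.
- The arm moves only by the tool jog_arm, never from a script. Its arguments are lists of equal length, an entry for each row: "offset": the shift along the tool's x, y, z in mm, a list of three; "delta_rot": the turn, a rotation vector about the tool's x, y, z in degrees, a list of three; "jaw": the opening in per cent of the stroke, from 0 (shut) to 100 (fully open). In form: {"offset": [[x, y, z], ...], "delta_rot": [[rx, ry, rz], ...], "jaw": [jaw, ...]}. A call has 1 to 20 rows; each row shifts and turns the pose as measured when the row begins, along the tool's axes as they then stand; what a row does not reach is not made up. A row lasts 1/10 s, in which the tool goes at most 50 mm and 8.59 degrees, less where a joint would pass 70% of its speed; a pose out of reach is approached as far as the arm can. A call is refused whole if a number of a shift passes 50 or a number of a turn 8.59, either way. A call with a gripper value outside its range is refused whole. The fingers move at their own pace and stop on an object; "newtons" is the grip in N (left out, the last holds). Time passes only in rows, so rows that do not move let the fingers close. It gives the time, the measured TCP pose, the force and the opening at its end, in the units of the state.
- monitor.sense(): the state, without advancing time (a new reading comes with each control period).
- cams.snapshot(name): name is "scene" or "top" or "wrist"; returns (picture, depth): 480x640x3 uint8, red, green, blue; 480x640 float32, mm along the optical axis (not along the pixel's ray), 0 where there is no reading.
- cams.camera_model(name): a dict with "K" (3x3 intrinsics, pixels), "camera_from_world" (4x4, takes a point from world to camera coordinates). Camera axes: x right, y down, z forward; pixel columns grow to the right and rows downward; lengths in mm; the calibration is good to about 2 mm. A picture is of the moment at which its call begins: read the wrist's pose just before it. camera_model takes no time and is no camera call; for the wrist camera it gives the pose at the moment of the call.
- r.hand_in(): hands the job in, once; it reports no verdict.
The state is a dict: "time": time; "joint_pos": joint angles; "qd": joint speeds; "joint_efforts": joint torques, N m; "tool_pos": TCP position; "tcp_rot": TCP orientation; "ft_force": force on the tool from outside, world axes, zero at the start; "wrist_torque": the same for the moment, N m; "finger_gap": finger opening in mm.
Only numpy, scipy, OpenCV 4.12 (cv2) and the standard library are available. Lean on these libraries where they do the work, as an engineer would, in place of code of your own. Each camera call takes 0.05 s, during which the arm holds its last target.

## Task

All three drawers of the small wooden chest stand open. With the fingertips, push fully home the two drawers that hold a slim vial, slowly (about 5 cm a second) and gently, so that neither vial falls over; leave the drawer with the squat dark tin drawn out as it is, for it is still in use. Do not pick anything up, and do not disturb the tin or the dropper bottle and the beaker beside the chest.

Things in the scene. Friction and masses are not known exactly. Their poses are not given: they have to be found in the camera images.
- chest: Low wooden chest, three drawers side by side, fixed to the worktop: 120 mm deep (its x), 218 wide (its y), 100 high. Origin: centre of its underside. Its x axis points from the drawer fronts to its back: the way drawers shut; y to the left seen from the front. The carcass's front edge is at x = -60 mm; the drawers are 68 mm apart, left at y = +68, middle 0, right -68.
- drawer_left (a joint): How far the left drawer (seen from the robot) is pulled out, m: 0 = fully home against its stop, 0.085 at most. It starts 0.045 to 0.070 out. It slides on plain runners with about 2 N of friction plus 4 N per m/s, and stays where it is left; it has no spring or latch. Inside 55 mm wide, floor 16 mm above the worktop, side walls up to 50 mm.
- left_front (a point): Outer face of the left drawer's front, mid-width, 65 mm above the worktop; moves with the drawer, axes as the chest's. The front is a flat board 65 mm wide, 12 mm thick, from 11 to 94 mm above the worktop. A brass pull knob, 13 mm across, stands 15 mm out of it, centred 30 mm above the worktop (top at 37 mm).
- drawer_middle (a joint): How far the middle drawer (seen from the robot) is pulled out, m: 0 = fully home against its stop, 0.085 at most. It starts 0.045 to 0.070 out. It slides on plain runners with about 2 N of friction plus 4 N per m/s, and stays where it is left; it has no spring or latch. Inside 55 mm wide, floor 16 mm above the worktop, side walls up to 50 mm.
- middle_front (a point): Outer face of the middle drawer's front, mid-width, 65 mm above the worktop; moves with the drawer, axes as the chest's. The front is a flat board 65 mm wide, 12 mm thick, from 11 to 94 mm above the worktop. A brass pull knob, 13 mm across, stands 15 mm out of it, centred 30 mm above the worktop (top at 37 mm).
- drawer_right (a joint): How far the right drawer (seen from the robot) is pulled out, m: 0 = fully home against its stop, 0.085 at most. It starts 0.045 to 0.070 out. It slides on plain runners with about 2 N of friction plus 4 N per m/s, and stays where it is left; it has no spring or latch. Inside 55 mm wide, floor 16 mm above the worktop, side walls up to 50 mm.
- right_front (a point): Outer face of the right drawer's front, mid-width, 65 mm above the worktop; moves with the drawer, axes as the chest's. The front is a flat board 65 mm wide, 12 mm thick, from 11 to 94 mm above the worktop. A brass pull knob, 13 mm across, stands 15 mm out of it, centred 30 mm above the worktop (top at 37 mm).
- tin: Squat round dark tin, 51 mm across, 48 high, standing loose in one of the three drawers (which one varies). Origin: centre of its underside; z up along its axis.
- vial_a: Slim white vial with a screw cap, 22 mm across, 62 high, standing loose in another drawer. Origin: centre of its underside; z up along its axis. It topples if its drawer hits the stop fast: it stands at up to 0.06 m/s, may fall at 0.1 m/s.
- vial_b: Second slim white vial with a screw cap, 22 mm across, 64 high, standing loose in the remaining drawer; otherwise as the first.
- dropper_bottle: Amber dropper bottle, 33 mm across, 94 high, standing loose on the worktop at the left of the chest. A bystander. Origin: centre of its underside; z up.
- small_beaker: Small beaker, about 52 mm across, 60 high, standing loose on the worktop at the right of the chest. A bystander. Origin: centre of its underside; z up.
Mind the look-alikes: they are no part of the job. Leave any blue look-alike of the vial_a alone.

How it is judged:
By the outcome, as a careful person would: the job done as asked, in the order asked, and still so for the second after the job is handed in, with the robot touching nothing.
It also fails if it takes over 38 s, if anything falls off the work surface, if the arm or the gripper's body presses on something with over 40 N, if the wrist force passes 120 N, or if a joint passes its speed limit or range.

## Working session

There is one attempt and no reset: what is moved stays moved. The work goes in short steps, Python scripts to look and compute and a tool call to move; the robot and the scene stay as the last step left them, time stands still between calls to the robot, and variables do not carry over. Pictures are saved under pics/ and viewed, and the job is handed in when it is done.

Besides the shell and the picture viewer there is one more tool, called as a command line: name --argument value ..., lists and objects as JSON in quotes. jog_arm: Moves the arm, as the interface text tells. Its arguments: {"type":"object","properties":{"offset":{"type":"array","items":{"type":"array","items":{"type":"number"}}},"delta_rot":{"type":"array","items":{"type":"array","items":{"type":"number"}}},"jaw":{"type":"array","items":{"type":"number"}},"newtons":{"type":"number"}},"required":["offset","delta_rot","jaw"]}

```bash
mkdir -p pics; ls
python3 - <<'E'
from bench import monitor,cams,r
import cv2,numpy as np
s=monitor.sense();print({k:np.round(v,3).tolist() for k,v in s.items()})
for n in("scene","top"):
    p,d=cams.snapshot(n);cv2.imwrite(f"pics/{n}0.png",p[:,:,::-1]);np.save(f"pics/{n}0.npy",d)
    m=cams.camera_model(n);print(n,np.round(m["K"],1).tolist(),np.round(m["camera_from_world"],4).tolist())
E
```

```text
pics
{'time': 0.0, 'joint_pos': [-71.873, 7.515, 85.332, 0.001, 87.262, -4.895], 'qd': [0.023, 0.04, -0.007, -0.018, 0.032, -0.006], 'joint_efforts': [0.003, -56.94, -50.055, -0.0, 0.015, 0.0], 'tool_pos': [234.459, -551.604, 197.622], 'tcp_rot': [-179.99, 0.108, -66.978], 'ft_force': [0.703, 0.376, 0.74], 'wrist_torque': [0.015, -0.019, 0.031], 'finger_gap': 85.596}
scene [[579.4, 0.0, 324.7], [0.0, 579.4, 237.9], [0.0, 0.0, 1.0]] [[-0.731, -0.6823, -0.0048, 329.7981], [-0.4127, 0.4477, -0.7933, 323.5947], [0.5434, -0.5779, -0.6088, 641.9672], [0.0, 0.0, 0.0, 1.0]]
top [[605.1, 0.0, 314.9], [0.0, 605.1, 232.7], [0.0, 0.0, 1.0]] [[-0.0011, -1.0, 0.0065, -125.9178], [-0.9949, 0.0004, -0.1008, 577.1956], [0.1008, -0.0066, -0.9949, 1205.5144], [0.0, 0.0, 0.0, 1.0]]
```

View pics/scene0.png

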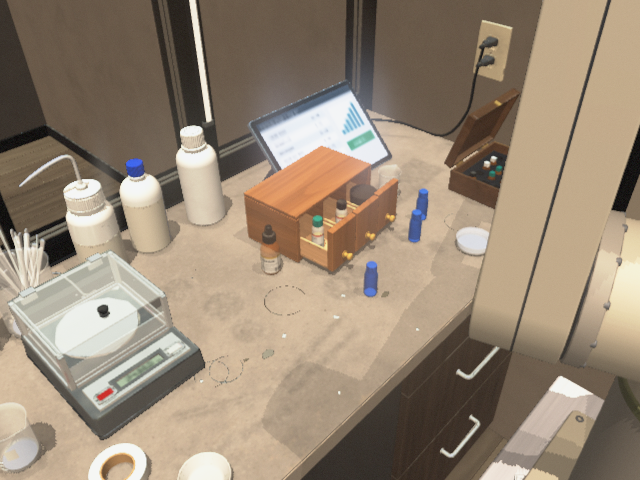

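View pics/top0.png

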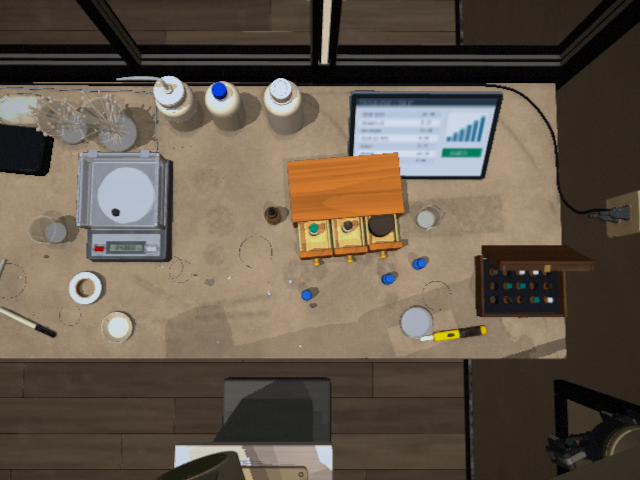

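The top view shows the chest at about (345,190). From left to right, the drawers hold a green-capped vial (314,228), a dark-capped vial (348,226) and the black tin (381,224). The dropper bottle is at (272,214) and the beaker at (428,217). Three blue look-alikes stand in front of the chest at (307,295), (388,279) and (419,263). Next is a close crop and the measurements.

```bash
cat > h.py <<'E'
import numpy as np,cv2
from bench import cams
def ray(n,u,v,z=None,m=None):
    m=m or cams.camera_model(n);K=np.array(m["K"]);T=np.array(m["camera_from_world"])
    R=T[:3,:3];c=-R.T@T[:3,3];d=R.T@np.linalg.inv(K)@[u,v,1]
    return c+d*(z-c[2])/d[2]
def cloud(n,d):
    m=cams.camera_model(n);K=np.array(m["K"]);T=np.array(m["camera_from_world"])
    v,u=np.mgrid[:480,:640];P=np.stack([(u-K[0,2])/K[0,0]*d,(v-K[1,2])/K[1,1]*d,d],-1)
    return (P-T[:3,3])@T[:3,:3]
E
python3 - <<'E'
import cv2,numpy as np
from h import *
a=cv2.imread("pics/top0.png")[140:310,255:445];cv2.imwrite("pics/topc.png",cv2.resize(a,None,fx=3.5,fy=3.5,interpolation=cv2.INTER_CUBIC))
a=cv2.imread("pics/scene0.png")[130:310,230:450];cv2.imwrite("pics/scenec.png",cv2.resize(a,None,fx=3.3,fy=3.3,interpolation=cv2.INTER_CUBIC))
d=np.load("pics/top0.npy");P=cloud("top",d)
for u,v in [(345,190),(300,240),(314,228),(348,226),(381,224),(272,214),(428,217),(307,295),(388,279),(419,263),(318,252),(350,250),(383,246),(414,325)]: print(u,v,P[v,u].round(1))
# fronts: top edges at z~94, x smaller
m=(P[...,2]>84)&(P[...,2]<104)
mm=m.astype(np.uint8)*255
n,l,st,c=cv2.connectedComponentsWithStats(mm[140:310,255:445])
for i in range(1,n):
    if st[i,4]>8:
        q=P[140:310,255:445][l==i];print(st[i],q.min(0).round(),q.max(0).round(),q.mean(0).round(1))
E
```

```text
345 190 [ 653.2 -184.4   99.6]
300 240 [560.6 -96.4  47.3]
314 228 [ 580.7 -124.3   84.7]
348 226 [ 585.7 -191.3   74.9]
381 224 [ 590.7 -257.5   65.7]
272 214 [609.  -41.9  78.9]
428 217 [ 611.1 -361.    15.3]
307 295 [ 450.7 -110.6   63.7]
388 279 [ 481.9 -270.5   61.5]
419 263 [ 513.3 -331.9   63.8]
318 252 [ 533.3 -132.    92. ]
350 250 [ 536.8 -193.6   95.8]
383 246 [ 544.4 -257.1   97.4]
414 325 [ 389.7 -327.6   18.3]
[  32   12  117   71 6516] [ 591. -297.   87.] [730. -72. 104.] [ 659.1 -183.6  100. ]
[13 68  6  7 31] [607. -45.  85.] [620. -35.  97.] [613.2 -39.6  91.1]
[ 79 101  69  14 435] [ 529. -295.   84.] [ 555. -163.  101.] [ 541.5 -228.1   94.3]
[ 44 109  34   9 219] [ 524. -159.   85.] [539. -95. 100.] [ 531.2 -127.3   93.8]
```

View pics/topc.png

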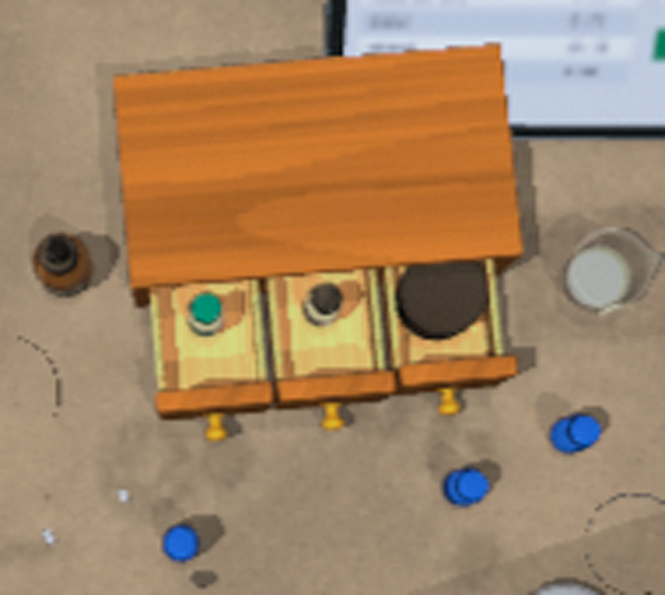

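View pics/scenec.png

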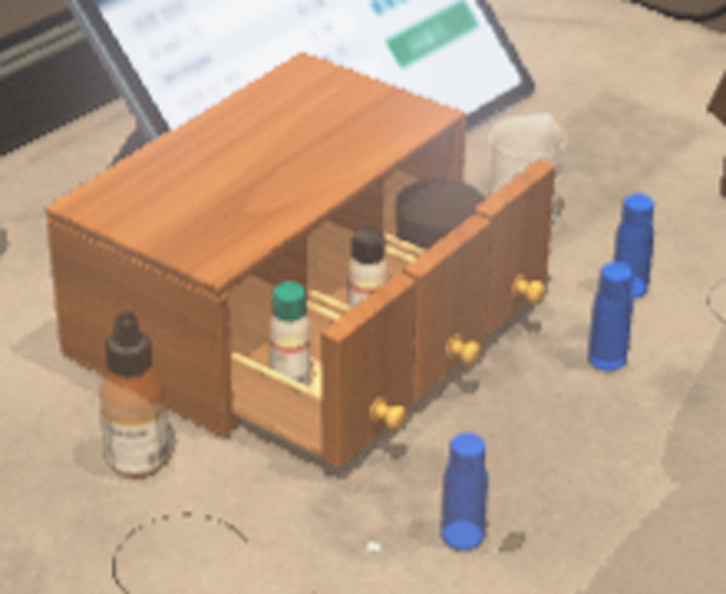

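The crops confirm it: the left drawer (green cap) and middle drawer (dark cap) hold the vials, and the right drawer holds the tin. Blue objects are left alone. Next, the chest yaw and the front faces.

Run:
```python
import cv2,numpy as np
from h import *
from bench import cams
d=np.load("pics/top0.npy");P=cloud("top",d)
m=((P[...,2]>92)&(P[...,2]<106)).astype(np.uint8);m[:140]=0;m[310:]=0;m[:,:255]=0;m[:,445:]=0
cs,_=cv2.findContours(m,cv2.RETR_EXTERNAL,cv2.CHAIN_APPROX_NONE)
c=max(cs,key=cv2.contourArea)
Q=np.array([ray("top",u,v,100)[:2] for u,v in c[:,0]],np.float32)
rc=cv2.minAreaRect(Q);print("roof",rc)
print(cv2.boxPoints(rc).round(1))
# front edge of roof
# drawers' fronts: orange mask by color
im=cv2.imread("pics/top0.png");hsv=cv2.cvtColor(im,cv2.COLOR_BGR2HSV)
sub=((P[...,2]>80)&(P[...,2]<106)).astype(np.uint8)
# full-res side view (scene) cloud of front faces
ds=np.load("pics/scene0.npy");S=cloud("scene",ds)
W=S.reshape(-1,3)
for nm,y0 in (("L",-127),("M",-195),("R",-261)):
    k=(W[:,2]>45)&(W[:,2]<85)&(abs(W[:,1]-y0)<28)&(W[:,0]>490)&(W[:,0]<575)
    q=W[k]; 
    # plane-ish: keep the lower-x face via median iter
    A=np.c_[q[:,1]-y0,np.ones(len(q))]
    w=np.ones(len(q),bool)
    x0=np.percentile(q[:,0],30); w=abs(q[:,0]-x0)<12
    for _ in range(8):
        s=np.linalg.lstsq(A[w],q[w,0],rcond=None)[0]; w=abs(A@s-q[:,0])<4
    print(nm,len(q),w.sum(),s, "yaw",np.degrees(np.arctan(-s[0])))
    # top view: top of front pixels
    k=(P[...,2]>84)&(P[...,2]<104)&(abs(P[...,1]-y0)<33)&(P[...,0]<570)&(P[...,0]>500)
    q=P[k];print("  top y range",q[:,1].min(),q[:,1].max())
for nm,u,v in (("knobL",318,261),("knobM",350,259),("knobR",383,254)): print(nm,ray("top",u,v,30).round(1))
```

```text
roof ((659.586669921875, -184.0660858154297), (120.66619110107422, 217.65150451660156), 4.889610767364502)
[[ 590.2  -80.8]
 [ 608.7 -297.6]
 [ 729.  -287.4]
 [ 710.4  -70.5]]
L 486 384 [-8.83524293e-02  5.24964604e+02] yaw 5.049110507541673
  top y range -159.05185025816937 -95.25757055435686
M 331 331 [-8.82173266e-02  5.31067574e+02] yaw 5.041429559552314
  top y range -226.59663781339054 -162.77896440071882
R 313 295 [-9.15706773e-02  5.39749933e+02] yaw 5.232022063122165
  top y range -293.52020745617295 -229.13441961391558
knobL [ 519.3 -132.7   30. ]
knobM [ 523.3 -197.7   30. ]
knobR [ 533.4 -265.    30. ]
```

jog_arm --offset '[[0, 0, 0], [0, 0, 0], [0, 0, 0], [0, 0, 0]]' --delta_rot '[[0, 0, 5], [0, 0, 6], [0, 0, 6], [0, 0, 1]]' --jaw '[0, 0, 0, 0]'

```text
time: 0.5
tool_pos: [234.0, -550.3, 195.2]
tcp_rot: [179.9, 0.3, -85.6]
ft_force: [0.5, -0.4, -0.3]
finger_gap: 28.0
```

jog_arm --offset '[[-20, -15, -1], [-36, -26, -1], [-36, -26, -1], [-36, -26, -1], [-36, -26, -1], [-36, -26, -1], [-36, -26, -1], [-36, -26, -1], [-36, -26, -1], [-36, -26, -1], [-20, -15, -1]]' --delta_rot '[[0, 0, 0], [0, 0, 0], [0, 0, 0], [0, 0, 0], [0, 0, 0], [0, 0, 0], [0, 0, 0], [0, 0, 0], [0, 0, 0], [0, 0, 0], [0, 0, 0]]' --jaw '[0, 0, 0, 0, 0, 0, 0, 0, 0, 0, 0]'

```text
time: 1.6
tool_pos: [469.3, -151.6, 205.0]
tcp_rot: [179.8, 0.6, -84.4]
ft_force: [0.5, -0.2, 0.8]
finger_gap: 0.4
```

jog_arm --offset '[[-10, -15, 0], [-9, -15, 10], [0, -3, 30], [0, 0, 30], [0, 0, 15], [0, 0, 0]]' --delta_rot '[[0, 0, 0.6], [0, 0, 0], [0, 0, 0], [0, 0, 0], [0, 0, 0], [0, 0, 0]]' --jaw '[0, 0, 0, 0, 0, 0]'

```text
time: 2.2
tool_pos: [503.5, -122.2, 117.8]
tcp_rot: [180.0, 0.6, -83.7]
ft_force: [0.0, -0.3, 0.3]
finger_gap: -0.0
```

Run:
```python
from h import *
from bench import monitor,cams
s=monitor.sense();print(s["tool_pos"],s["tcp_rot"],s["time"])
p,d=cams.snapshot("scene");cv2.imwrite("pics/s1.png",cv2.resize(p[130:370,230:550,::-1],None,fx=2.4,fy=2.4))
p,d=cams.snapshot("wrist");cv2.imwrite("pics/w1.png",p[:,:,::-1])
```

```text
[ 503.54843855 -122.22778406  117.79424746] [179.95200626   0.55703412 -83.6929195 ] 2.2
```

View pics/s1.png

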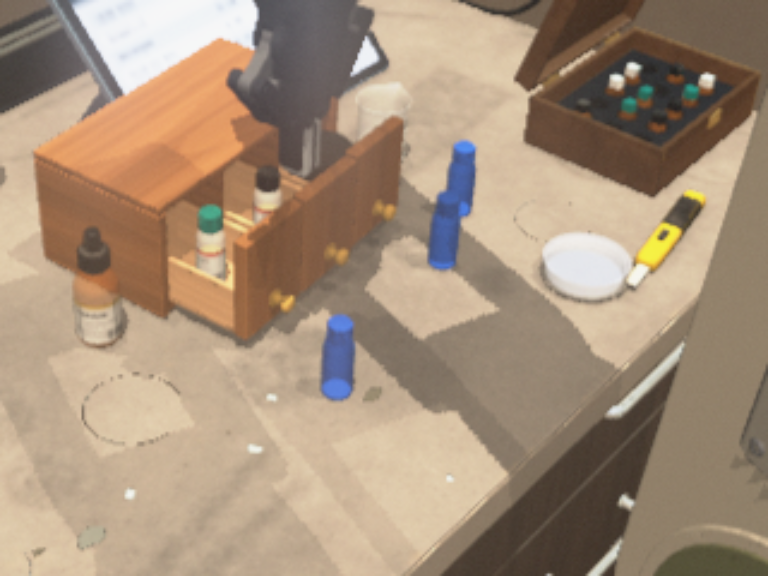

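View pics/w1.png

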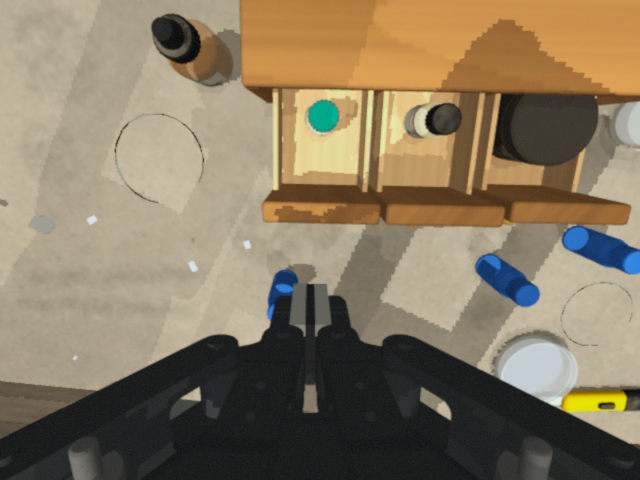

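Both pictures match the expected layout. In the wrist view, the fingers (312,300) are just in front of the left drawer's front (322,205) and to the right of a blue bottle (285,290). I'll centre the fingers and lower them.

jog_arm --offset '[[6, 3, 0], [0, 0, 15], [0, 0, 20], [0, 0, 13], [0, 0, 0]]' --delta_rot '[[0, 0, 1.2], [0, 0, 0], [0, 0, 0], [0, 0, 0], [0, 0, 0]]' --jaw '[0, 0, 0, 0, 0]'

```text
time: 2.8
tool_pos: [505.9, -131.7, 74.6]
tcp_rot: [-179.4, 0.2, -85.1]
ft_force: [-1.1, 1.7, 0.7]
finger_gap: -0.5
```

Run:
```python
from h import *
from bench import monitor,cams
s=monitor.sense();print(s["tool_pos"],s["tcp_rot"],s["time"])
p,d=cams.snapshot("scene");cv2.imwrite("pics/s2.png",cv2.resize(p[130:330,230:470,::-1],None,fx=3,fy=3))
```

```text
[ 505.89721578 -131.72237976   74.58851681] [-179.4042016     0.23312036  -85.06182906] 2.8
```

View pics/s2.png

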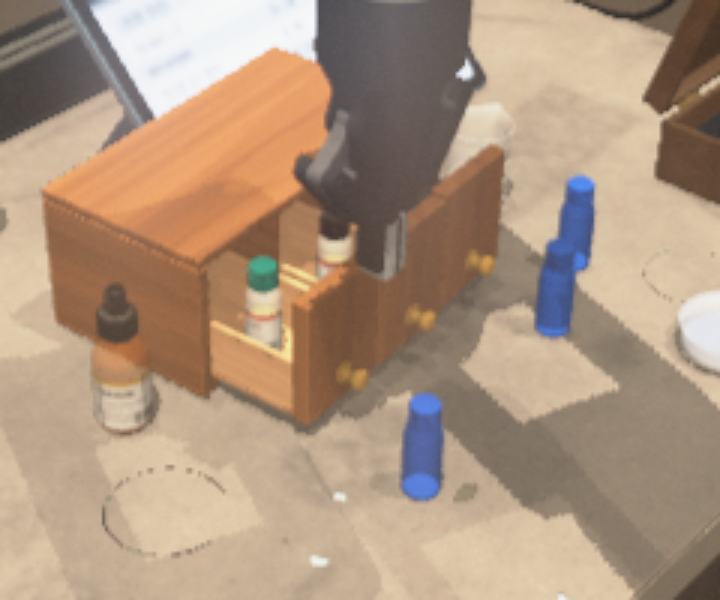

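jog_arm --offset '[[-1, -2, 4], [-1, -2, 2], [0, -2, 0], [0, -2, 0]]' --delta_rot '[[0, 0, 0], [0, 0, 0], [0, 0, 0], [0, 0, 0]]' --jaw '[0, 0, 0, 0]'

```text
time: 3.25
tool_pos: [516.3, -129.4, 71.4]
tcp_rot: [-179.2, 0.1, -85.1]
ft_force: [0.1, 0.2, 0.5]
finger_gap: 0.2
```

jog_arm --offset '[[0, -2, 0], [0, -2, 0], [0, -2, 0]]' --delta_rot '[[-0.4, 0, 0], [-0.4, 0, 0], [0, 0, 0]]' --jaw '[0, 0, 0]'

```text
time: 3.55
tool_pos: [523.6, -129.0, 72.4]
tcp_rot: [-180.0, 0.1, -85.0]
ft_force: [-0.6, 0.4, -0.2]
finger_gap: 0.1
```

jog_arm --offset '[[0, -2, 0], [0, -2, 0], [0, -2, 0]]' --delta_rot '[[0, 0, 0], [0, 0, 0], [0, 0, 0]]' --jaw '[0, 0, 0]'

```text
time: 3.85
tool_pos: [530.3, -128.4, 72.4]
tcp_rot: [-180.0, 0.1, -85.0]
ft_force: [-0.9, 0.0, -0.7]
finger_gap: -0.0
```

Run:
```python
from h import *
from bench import monitor,cams
s=monitor.sense();print(s["tool_pos"],s["tcp_rot"],s["ft_force"],s["time"])
p,d=cams.snapshot("scene");cv2.imwrite("pics/s3.png",cv2.resize(p[130:330,230:470,::-1],None,fx=3,fy=3))
```

```text
[ 530.29102378 -128.41128401   72.41088157] [-1.79974612e+02  9.99144072e-02 -8.50380023e+01] [-0.94350831  0.02443831 -0.66562506] 3.85
```

View pics/s3.png

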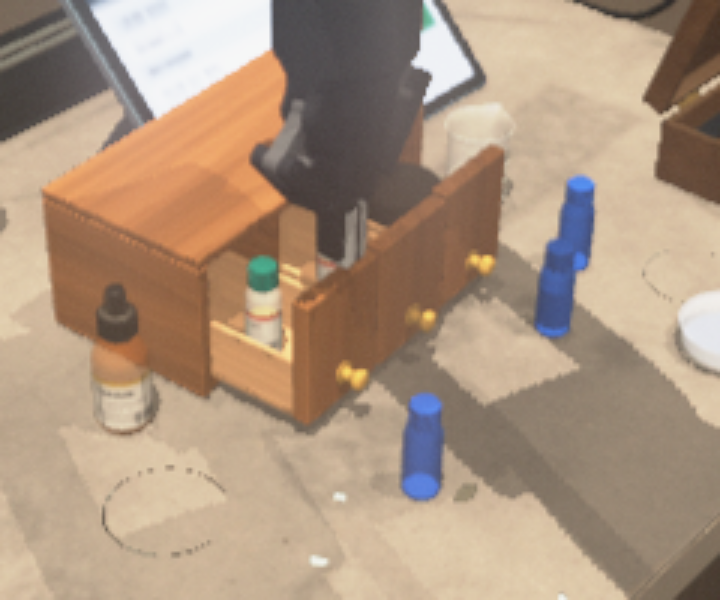

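Run:
```python
from h import *
from bench import monitor,cams
s=monitor.sense()
def proj(n,p):
    m=cams.camera_model(n);T=np.array(m["camera_from_world"]);q=T[:3,:3]@np.array(p)+T[:3,3];q=np.array(m["K"])@q;return q[:2]/q[2]
t=np.array(s["tool_pos"])
for p in (t,[525,-127.6,94],[531,-195.3,94],[525,-127.6,65],[505.9,-131.7,74.6]): u=proj("scene",p);print(p,u,(u-[230,130])*3)
from bench import cams
p,d=cams.snapshot("top");cv2.imwrite("pics/t3.png",cv2.resize(p[140:310,255:445,::-1],None,fx=3.5,fy=3.5))
np.save("pics/t3.npy",d)
pw,dw=cams.snapshot("wrist");cv2.imwrite("pics/w3.png",pw[:,:,::-1])
ps,ds=cams.snapshot("scene");S=cloud("scene",ds)
for (u,v) in ((340,262),(350,235),(345,200),(325,250)):
    uu,vv=230+u//3,130+v//3;print((u,v),S[vv,uu].round(1))
```

```text
[ 530.53126122 -128.3867691    72.43848428] [342.36406776 231.70664499] [337.09220329 305.11993496]
[525, -127.6, 94] [344.76384338 222.71462795] [344.29153013 278.14388385]
[531, -195.3, 94] [368.4663129  204.10702794] [415.39893871 222.32108381]
[525, -127.6, 65] [344.4790169  236.85749097] [343.4370507  320.57247291]
[505.9, -131.7, 74.6] [354.98784744 235.8830276 ] [374.96354233 317.64908281]
(340, 262) [ 525.7 -123.8  107.1]
(350, 235) [ 518.8 -122.7  128.4]
(345, 200) [ 516.3 -116.9  155. ]
(325, 250) [ 528.7 -114.9  118.1]
```

View pics/t3.png

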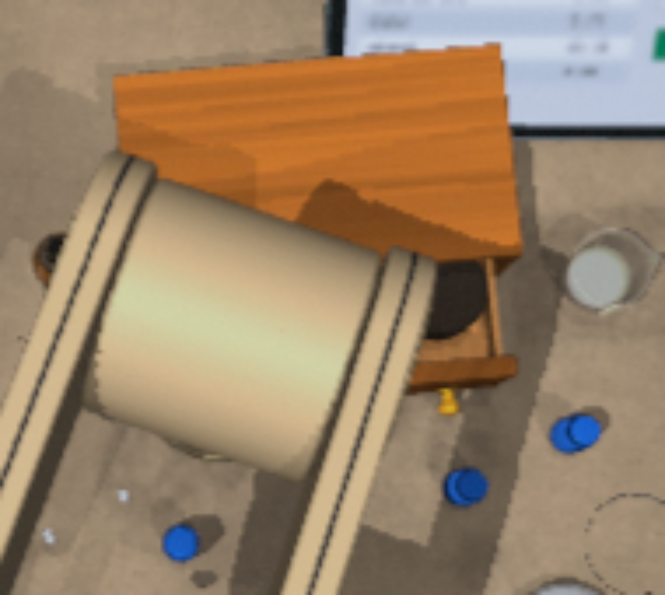

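View pics/w3.png

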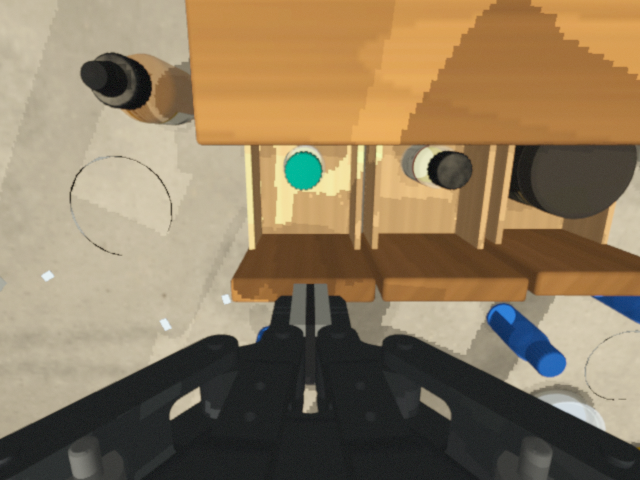

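The scene view shows the fingertip ending near the board's top edge (345,268). The reported TCP of z=72 should project to (337,305). These disagree, so I'll measure the fingertip before pushing any further.

Run:
```python
from h import *
from bench import monitor,cams
s=monitor.sense();print(s["tool_pos"],s["time"])
ps,ds=cams.snapshot("scene");S=cloud("scene",ds)
cv2.imwrite("pics/s4.png",cv2.resize(ps[180:260,300:400,::-1],None,fx=7,fy=7,interpolation=cv2.INTER_NEAREST))
print("roof z",S[175,310],S[190,290])
for v in range(205,232,2):
    print(v,[ (u,S[v,u].round(0).astype(int).tolist(),ps[v,u].tolist()) for u in (340,345,350)])
def proj(n,p):
    m=cams.camera_model(n);T=np.array(m["camera_from_world"]);q=T[:3,:3]@np.array(p)+T[:3,3];q=np.array(m["K"])@q;return (q[:2]/q[2]).round(1),q[2]
print("wrist proj TCP",proj("wrist",s["tool_pos"]))
m=cams.camera_model("wrist");T=np.array(m["camera_from_world"]);print("wrist cam at",-T[:3,:3].T@T[:3,3])
pw,dw=cams.snapshot("wrist");W=cloud("wrist",dw)
for v in range(278,340,6): print(v,[W[v,u].round(0).astype(int).tolist() for u in (302,310,320,345,250)])
```

```text
[ 530.05504777 -128.40437676   72.35064949] 4.05
roof z [ 661.64821179 -187.18168799  101.5144818 ] [ 655.52209807 -130.61028271   98.84184452]
205 [(340, [526, -117, 134], [73, 60, 56]), (345, [521, -123, 133], [126, 115, 108]), (350, [520, -133, 129], [124, 111, 104])]
207 [(340, [527, -118, 129], [74, 63, 60]), (345, [521, -123, 129], [128, 117, 108]), (350, [519, -132, 125], [129, 118, 108])]
209 [(340, [526, -117, 126], [74, 65, 60]), (345, [521, -123, 126], [127, 117, 108]), (350, [520, -134, 120], [130, 119, 109])]
211 [(340, [524, -115, 124], [73, 61, 58]), (345, [521, -123, 121], [141, 131, 121]), (350, [519, -133, 118], [129, 119, 110])]
213 [(340, [526, -116, 119], [74, 63, 58]), (345, [521, -123, 118], [149, 139, 127]), (350, [518, -132, 114], [129, 116, 108])]
215 [(340, [528, -119, 112], [71, 60, 55]), (345, [523, -125, 112], [152, 141, 130]), (350, [521, -135, 108], [129, 110, 96])]
217 [(340, [582, -180, 51], [150, 101, 88]), (345, [521, -123, 109], [164, 152, 141]), (350, [529, -145, 95], [144, 100, 71])]
219 [(340, [581, -179, 47], [190, 155, 133]), (345, [530, -134
[... 1237 characters left out ...]
], [542, -132, 122], [531, -145, 94], [527, -102, 94]]
302 [[541, -125, 126], [541, -128, 125], [542, -132, 127], [538, -142, 117], [478, -90, 0]]
308 [[541, -125, 130], [541, -128, 130], [542, -131, 131], [538, -141, 121], [473, -90, 0]]
314 [[542, -125, 136], [599, -123, 248], [541, -131, 135], [539, -141, 127], [468, -90, -1]]
320 [[541, -126, 140], [542, -128, 140], [542, -131, 140], [538, -140, 132], [464, -90, 1]]
326 [[541, -126, 143], [541, -128, 143], [541, -131, 143], [543, -139, 145], [459, -91, 0]]
332 [[542, -126, 148], [539, -128, 143], [543, -131, 149], [545, -138, 151], [453, -91, -1]]
338 [[542, -126, 152], [536, -129, 142], [543, -131, 153], [543, -138, 152], [449, -91, 1]]
```

View pics/s4.png

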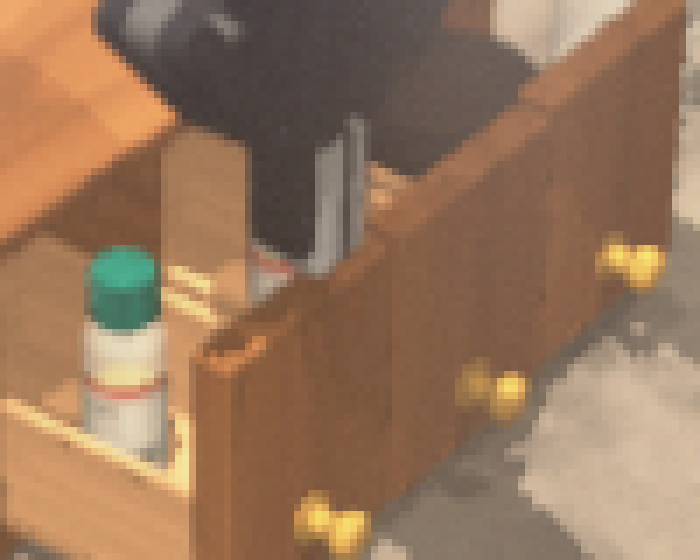

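Run:
```python
from h import *
from bench import monitor,cams
s=monitor.sense();t=np.array(s["tool_pos"])
for n in("scene","wrist"):
    p,d=cams.snapshot(n);C=cloud(n,d)[d>0]-t
    hs=p[d>0]; dark=hs.max(1)<110
    for r0,r1 in((0,15),(20,25),(25,30),(30,40),(40,60)):
        rr=np.hypot(C[:,0],C[:,1]);k=(rr>r0)&(rr<r1)&(C[:,2]>38)&dark
        if n=="scene": k&=True
        print(n,r0,r1,k.sum(),np.percentile(C[k,2],[1,5,20]).round() if k.sum() else None)
```

```text
scene 0 15 339 [41. 44. 55.]
scene 20 25 283 [ 83.  88. 108.]
scene 25 30 170 [79. 83. 93.]
scene 30 40 1916 [ 84. 100. 164.]
scene 40 60 805 [ 94. 102. 115.]
wrist 0 15 9576 [41. 48. 70.]
wrist 20 25 12159 [ 79.  87. 103.]
wrist 25 30 6945 [79. 84. 89.]
wrist 30 40 13786 [82. 86. 92.]
wrist 40 60 19384 [ 94. 100. 109.]
```

jog_arm --offset '[[0, 10, 0], [0, 15, 0], [1, 7, 0], [0, 0, 0]]' --delta_rot '[[0, 0, 0], [0, 0, 0], [0, 0, 0], [0, 0, 0]]' --jaw '[0, 0, 0, 0]'

```text
time: 4.65
tool_pos: [495.6, -132.4, 72.2]
tcp_rot: [180.0, 0.1, -85.0]
ft_force: [-0.0, 0.5, 0.5]
finger_gap: 0.2
```

jog_arm --offset '[[-2, -2, 10], [0, -1, 12], [0, 0, 7], [0, 0, 0], [0, 0, 0]]' --delta_rot '[[0, 0, 0], [0, 0, 0], [0, 0, 0], [0, 0, 0], [0, 0, 0]]' --jaw '[0, 0, 0, 0, 0]'

```text
time: 5.15
tool_pos: [498.8, -129.6, 39.7]
tcp_rot: [180.0, 0.1, -85.0]
ft_force: [-0.6, 0.2, 0.2]
finger_gap: -0.0
```

Run:
```python
from h import *
from bench import monitor,cams
s=monitor.sense();t=np.array(s["tool_pos"]);print(t)
p,d=cams.snapshot("scene");cv2.imwrite("pics/s5.png",cv2.resize(p[160:300,290:430,::-1],None,fx=4.2,fy=4.2))
C=cloud("scene",d)
k=(np.hypot(C[...,0]-t[0],C[...,1]-t[1])<16)&(C[...,2]>45)&(C[...,0]<t[0]+8)
print(np.percentile(C[k],[0,2,10],axis=0).round(1))
```

```text
[ 498.84492621 -129.61043222   39.74571814]
[[ 483.1 -141.3   71.9]
 [ 485.2 -139.4   76.6]
 [ 486.3 -137.4   83.9]]
```

View pics/s5.png

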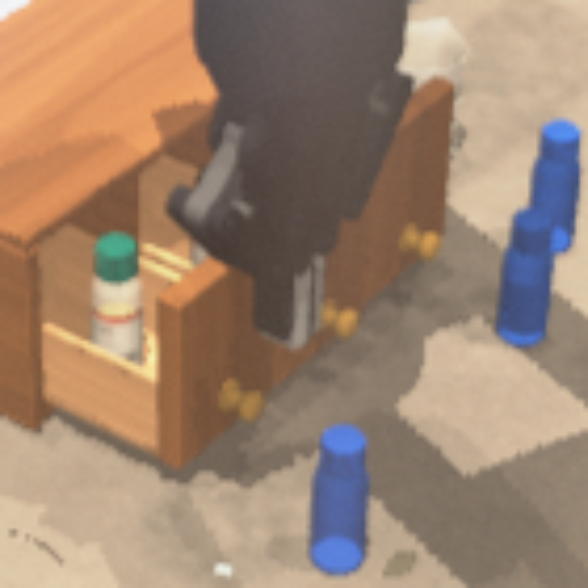

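Now the fingertip is clearly in front of the left front, at (295,340) in the crop, with its measured z at about 72. I'll approach slowly.

jog_arm --offset '[[0, -3, 0], [0, -3, 0], [0, -2, 0], [0, -2, 0], [0, -1.5, 0]]' --delta_rot '[[0, 0, 0], [0, 0, 0], [0, 0, 0], [0, 0, 0], [0, 0, 0]]' --jaw '[0, 0, 0, 0, 0]'

```text
time: 5.7
tool_pos: [512.3, -128.9, 41.0]
tcp_rot: [-179.9, 0.1, -85.0]
ft_force: [0.4, -0.3, 0.3]
finger_gap: 0.2
```

jog_arm --offset '[[0, -1.5, 0], [0, -1.5, 0]]' --delta_rot '[[0, 0, 0], [0, 0, 0]]' --jaw '[0, 0]'

```text
time: 5.9
tool_pos: [515.5, -128.6, 41.2]
tcp_rot: [-179.9, 0.1, -85.0]
ft_force: [-2.3, -1.0, 0.6]
finger_gap: 0.2
```

In contact at about 2 N. Pushing at 40–45 mm/s.

jog_arm --offset '[[0, -2.5, 0], [0, -3.5, 0], [0, -4, 0], [0, -4, 0], [0, -4, 0], [0, -4, 0], [0, -4, 0], [0, -4, 0]]' --delta_rot '[[0, 0, 0], [0, 0, 0], [0, 0, 0], [0, 0, 0], [0, 0, 0], [0, 0, 0], [0, 0, 0], [0, 0, 0]]' --jaw '[0, 0, 0, 0, 0, 0, 0, 0]'

```text
time: 6.7
tool_pos: [547.1, -125.9, 41.0]
tcp_rot: [180.0, 0.1, -85.0]
ft_force: [-1.8, -0.5, 2.1]
finger_gap: 0.0
```

jog_arm --offset '[[0, -4, 0], [0, -4, 0], [0, -4, 0], [0, -4, 0], [0, -3, 0]]' --delta_rot '[[0, 0, 0], [0, 0, 0], [0, 0, 0], [0, 0, 0], [0, 0, 0]]' --jaw '[0, 0, 0, 0, 0]'

```text
time: 7.2
tool_pos: [567.8, -124.0, 40.9]
tcp_rot: [180.0, 0.1, -85.0]
ft_force: [-2.4, -1.5, 1.9]
finger_gap: 0.3
```

jog_arm --offset '[[0, -2.5, 0], [0, -2.5, 0]]' --delta_rot '[[0, 0, 0], [0, 0, 0]]' --jaw '[0, 0]'

```text
time: 7.4
tool_pos: [571.4, -123.7, 40.6]
tcp_rot: [179.7, 0.1, -85.0]
ft_force: [-21.0, -1.3, 15.5]
finger_gap: 0.0
```

Stopped hard at 57 mm of travel, as expected. I'll back off and look.

jog_arm --offset '[[0, 3, 0], [0, 8, 0], [0, 14, 0], [0, 14, 0], [0, 14, 0], [0, 12, 0], [0, 5, 0]]' --delta_rot '[[0, 0, 0], [0, 0, 0], [0, 0, 0], [0, 0, 0], [0, 0, 0], [0, 0, 0], [0, 0, 0]]' --jaw '[0, 0, 0, 0, 0, 0, 0]'

```text
time: 8.1
tool_pos: [499.8, -129.7, 40.6]
tcp_rot: [180.0, 0.1, -85.0]
ft_force: [-0.0, -0.3, -0.6]
finger_gap: -0.2
```

Run:
```python
from h import *
from bench import monitor,cams
s=monitor.sense();t=np.array(s["tool_pos"]);print(t,s["tcp_rot"])
p,d=cams.snapshot("scene");cv2.imwrite("pics/s6.png",cv2.resize(p[130:330,230:470,::-1],None,fx=3,fy=3))
S=cloud("scene",d).reshape(-1,3)
k=(S[:,2]>45)&(S[:,2]<85)&(abs(S[:,1]+122)<20)&(S[:,0]>550)&(S[:,0]<600)
print(k.sum(),np.median(S[k],0))
```

```text
[ 499.8401395  -129.68578329   40.63657059] [ 1.79952390e+02  8.77978875e-02 -8.49980393e+01]
279 [ 582.10290909 -121.5733996    64.42734706]
```

View pics/s6.png

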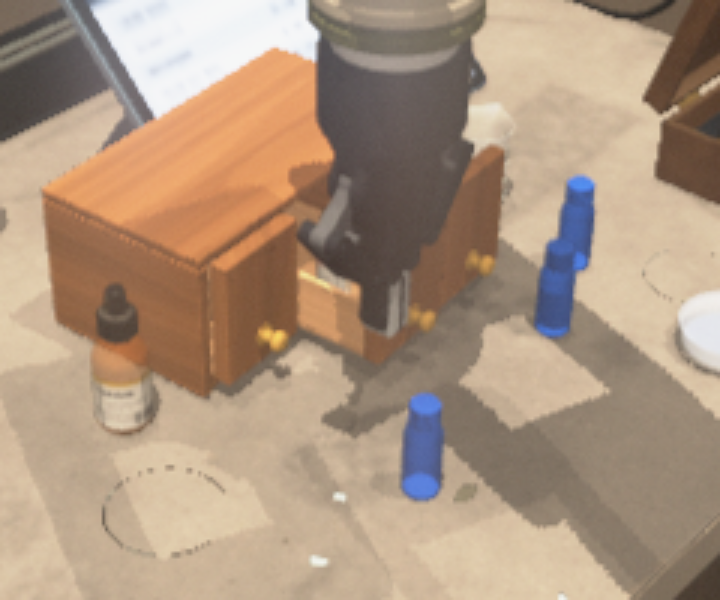

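The left drawer's front now sits against the carcass at (255,300), and its measured face is at chest x ≈ -72. Now the middle drawer.

jog_arm --offset '[[8, 0, 0], [16, 0, 0], [18, 0, 0], [15, 0, 0], [6, 0, 0], [0, 0, 0]]' --delta_rot '[[0, 0, 0], [0, 0, 0], [0, 0, 0], [0, 0, 0], [0, 0, 0], [0, 0, 0]]' --jaw '[0, 0, 0, 0, 0, 0]'

```text
time: 8.75
tool_pos: [508.0, -199.3, 41.3]
tcp_rot: [-179.9, -0.0, -85.0]
ft_force: [-0.2, 0.8, 0.5]
finger_gap: -0.0
```

jog_arm --offset '[[-1, -2, 0], [-1, -2, 0], [0, -2, 0], [0, -1.5, 0]]' --delta_rot '[[0, 0, 0], [0, 0, 0], [0, 0, 0], [0, 0, 0]]' --jaw '[0, 0, 0, 0]'

```text
time: 9.15
tool_pos: [515.7, -195.3, 40.9]
tcp_rot: [-179.9, 0.0, -85.0]
ft_force: [-0.4, 0.2, -0.2]
finger_gap: 0.2
```

jog_arm --offset '[[0, -1.5, 0], [0, -1.5, 0]]' --delta_rot '[[0, 0, 0], [0, 0, 0]]' --jaw '[0, 0]'

```text
time: 9.35
tool_pos: [519.1, -194.3, 40.9]
tcp_rot: [-179.9, 0.0, -84.9]
ft_force: [0.6, 0.4, 0.6]
finger_gap: -0.1
```

jog_arm --offset '[[0.5, -1.5, 0], [0.5, -1.5, 0]]' --delta_rot '[[0, 0, 0], [0, 0, 0]]' --jaw '[0, 0]'

```text
time: 9.55
tool_pos: [521.9, -194.5, 40.8]
tcp_rot: [-180.0, 0.1, -84.9]
ft_force: [-2.9, 0.5, 0.4]
finger_gap: 0.2
```

jog_arm --offset '[[0, -2.5, 0], [0, -3.5, 0], [0, -4, 0], [0, -4, 0], [0, -4, 0], [0, -4, 0], [0, -4, 0], [0, -4, 0]]' --delta_rot '[[0, 0, 0], [0, 0, 0], [0, 0, 0], [0, 0, 0], [0, 0, 0], [0, 0, 0], [0, 0, 0], [0, 0, 0]]' --jaw '[0, 0, 0, 0, 0, 0, 0, 0]'

```text
time: 10.35
tool_pos: [553.7, -191.8, 40.6]
tcp_rot: [180.0, 0.1, -84.9]
ft_force: [-3.1, 1.7, 1.2]
finger_gap: -0.2
```

jog_arm --offset '[[0, -4, 0], [0, -4, 0], [0, -4, 0], [0, -4, 0], [0, -3, 0]]' --delta_rot '[[0, 0, 0], [0, 0, 0], [0, 0, 0], [0, 0, 0], [0, 0, 0]]' --jaw '[0, 0, 0, 0, 0]'

```text
time: 10.85
tool_pos: [574.5, -189.9, 40.6]
tcp_rot: [180.0, 0.1, -84.9]
ft_force: [-2.2, 0.1, 1.6]
finger_gap: -0.0
```

jog_arm --offset '[[0, -2.5, 0], [0, -2.5, 0]]' --delta_rot '[[0, 0, 0], [0, 0, 0]]' --jaw '[0, 0]'

```text
time: 11.05
tool_pos: [577.1, -189.7, 40.5]
tcp_rot: [179.6, 0.1, -84.9]
ft_force: [-26.8, -1.5, 18.9]
finger_gap: 0.1
```

At the stop, and the position matches the expected 577. I'll retreat and lift away.

jog_arm --offset '[[0, 3, 0], [0, 8, 0], [0, 14, 0], [0, 14, 0], [0, 14, 0], [0, 14, 0], [0, 5, -10], [0, 0, -30], [0, 0, -40], [0, 0, -40], [0, 0, -10]]' --delta_rot '[[0, 0, 0], [0, 0, 0], [0, 0, 0], [0, 0, 0], [0, 0, 0], [0, 0, 0], [0, 0, 0], [0, 0, 0], [0, 0, 0], [0, 0, 0], [0, 0, 0]]' --jaw '[0, 0, 0, 0, 0, 0, 0, 0, 0, 0, 0]'

```text
time: 12.15
tool_pos: [502.2, -195.7, 175.3]
tcp_rot: [179.8, 0.2, -84.9]
ft_force: [0.8, -0.1, 0.6]
finger_gap: -0.2
```

jog_arm --offset '[[15, 15, 0], [25, 30, 0], [30, 30, 0], [30, 30, 0], [30, 30, 0], [15, 15, 0], [0, 0, 0]]' --delta_rot '[[0, 0, 0], [0, 0, 0], [0, 0, 0], [0, 0, 0], [0, 0, 0], [0, 0, 0], [0, 0, 0]]' --jaw '[0, 0, 0, 0, 0, 0, 0]'

```text
time: 12.85
tool_pos: [366.3, -360.1, 183.5]
tcp_rot: [-179.4, -0.4, -84.7]
ft_force: [0.2, -0.1, 0.6]
finger_gap: -0.2
```

Run:
```python
from h import *
from bench import monitor,cams
s=monitor.sense();print(s["tool_pos"],s["ft_force"],s["time"])
p,d=cams.snapshot("scene");cv2.imwrite("pics/s7.png",cv2.resize(p[130:310,230:450,::-1],None,fx=3.3,fy=3.3))
S=cloud("scene",d).reshape(-1,3)
t,dt=cams.snapshot("top");cv2.imwrite("pics/t7.png",cv2.resize(t[140:310,255:445,::-1],None,fx=3.5,fy=3.5))
c,sn=np.cos(np.radians(5)),np.sin(np.radians(5))
L=np.c_[(S[:,0]-659.6)*c+(S[:,1]+184.1)*sn,-(S[:,0]-659.6)*sn+(S[:,1]+184.1)*c,S[:,2]]
for nm,y0 in(("L",68),("M",0),("R",-68)):
    k=(L[:,2]>45)&(L[:,2]<85)&(abs(L[:,1]-y0)<25)&(L[:,0]>-140)&(L[:,0]<-55);print(nm,k.sum(),np.median(L[k,0]))
```

```text
[ 366.32367206 -360.08712643  183.48096203] [ 0.23886744 -0.10531426  0.62733088] 12.85
L 348 -71.85054044977704
M 312 -71.76055664527233
R 660 -91.39193836526344
```

View pics/s7.png

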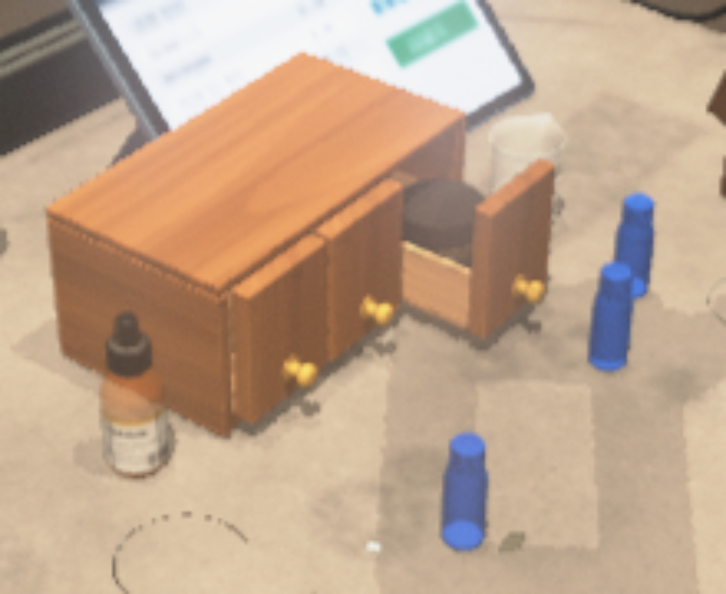

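View pics/t7.png

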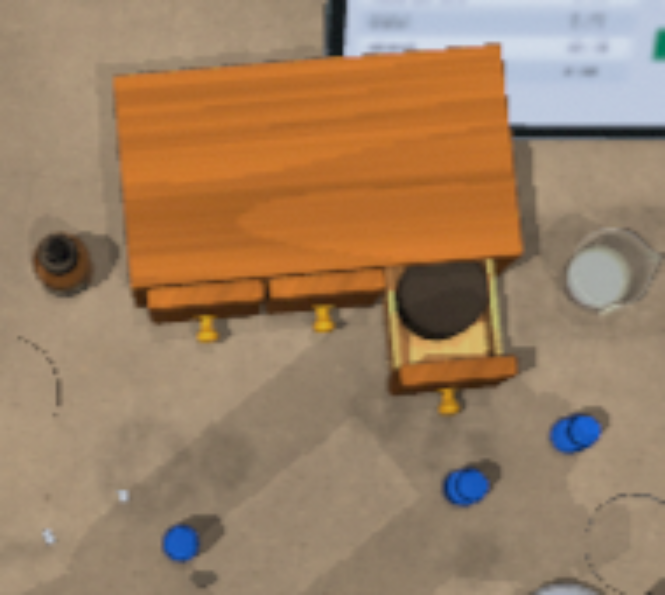

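Both fronts read chest x = -71.8, but a thin pale sliver shows beside the left front at (235,375) in the scene crop. The end force also had a vertical part. To rule out the gripper having touched the carcass, I'll re-push gently with the fingertip about 10 mm higher. A true stop would be at the same place.

jog_arm --offset '[[-15, -15, 0], [-28, -29, 0], [-30, -31, 0], [-30, -31, 0], [-25, -27, 0], [-12, -12, 0], [0, 0, 0]]' --delta_rot '[[-0.5, 0, 0], [0, 0, 0], [0, 0, 0], [0, 0, 0], [0, 0, 0], [0, 0, 0], [0, 0, 0]]' --jaw '[0, 0, 0, 0, 0, 0, 0]'

```text
time: 13.65
tool_pos: [508.4, -190.1, 183.6]
tcp_rot: [-179.7, -0.3, -84.2]
ft_force: [0.7, -1.4, -0.2]
finger_gap: 0.1
```

jog_arm --offset '[[-15, 0, 0], [-25, 0, 0], [-15, 0, 10], [-4, 0, 25], [0, 0, 35], [0, 0, 35], [0, 0, 18], [0, 0, 4], [0, 0, 0]]' --delta_rot '[[-0.3, 0, 0.8], [0, 0, 0], [0, 0, 0], [0, 0, 0], [0, 0, 0], [0, 0, 0], [0, 0, 0], [0, 0, 0], [0, 0, 0]]' --jaw '[0, 0, 0, 0, 0, 0, 0, 0, 0]'

```text
time: 14.55
tool_pos: [502.5, -125.4, 50.0]
tcp_rot: [-179.9, -0.3, -84.5]
ft_force: [0.7, 0.9, 0.4]
finger_gap: 0.3
```

jog_arm --offset '[[2, -6, 0], [2, -12, 0], [1, -14, 0], [0, -12, 0], [0, -8, 0], [0, -5, 0], [0, -2, 0]]' --delta_rot '[[0, 0, 0.5], [0, 0, 0], [0, 0, 0], [0, 0, 0], [0, 0, 0], [0, 0, 0], [0, 0, 0]]' --jaw '[0, 0, 0, 0, 0, 0, 0]'

```text
time: 15.25
tool_pos: [571.2, -128.0, 59.4]
tcp_rot: [-179.2, -0.7, -85.2]
ft_force: [-0.5, 0.1, 0.3]
finger_gap: 0.1
```

jog_arm --offset '[[-2, 4, 3], [-2, 1, 5], [0, 0, 1], [0, 0, 0]]' --delta_rot '[[-0.7, 0, 0], [0, 0, 0], [0, 0, 0], [0, 0, 0]]' --jaw '[0, 0, 0, 0]'

```text
time: 15.65
tool_pos: [564.8, -124.2, 49.5]
tcp_rot: [-180.0, -0.7, -85.2]
ft_force: [-0.1, 0.1, -0.4]
finger_gap: -0.4
```

jog_arm --offset '[[0, -1.5, 0], [0, -1.5, 0], [0, -1.5, 0]]' --delta_rot '[[0, 0, 0], [0, 0, 0], [0, 0, 0]]' --jaw '[0, 0, 0]'

```text
time: 15.95
tool_pos: [568.8, -123.8, 49.2]
tcp_rot: [180.0, -0.6, -85.2]
ft_force: [-0.1, -0.1, -0.5]
finger_gap: 0.3
```

jog_arm --offset '[[0, -1.5, 0], [0, -1.5, 0]]' --delta_rot '[[0, 0, 0], [0, 0, 0]]' --jaw '[0, 0]'

```text
time: 16.15
tool_pos: [571.4, -123.7, 49.3]
tcp_rot: [179.9, -0.6, -85.2]
ft_force: [-9.7, -0.1, 6.9]
finger_gap: 0.0
```

jog_arm --offset '[[0, -1.5, 0]]' --delta_rot '[[0, 0, 0]]' --jaw '[0]'

```text
time: 16.25
tool_pos: [571.3, -123.7, 49.2]
tcp_rot: [179.7, -0.6, -85.2]
ft_force: [-13.5, -0.7, 10.0]
finger_gap: -0.3
```

The left drawer stops at the same place (571.4) from a higher contact, so this is its true stop. The middle drawer stopped at the same chest x. I'll retreat, check once more and hand in.

jog_arm --offset '[[0, 3, 0], [0, 8, 0], [0, 14, 0], [0, 14, 0], [0, 14, 0], [0, 12, 0], [0, 5, -10], [0, 0, -30], [0, 0, -40], [0, 0, -40], [0, 0, -10]]' --delta_rot '[[0, 0, 0], [0, 0, 0], [0, 0, 0], [0, 0, 0], [0, 0, 0], [0, 0, 0], [0, 0, 0], [0, 0, 0], [0, 0, 0], [0, 0, 0], [0, 0, 0]]' --jaw '[0, 0, 0, 0, 0, 0, 0, 0, 0, 0, 0]'

```text
time: 17.35
tool_pos: [495.9, -127.6, 184.0]
tcp_rot: [179.6, -0.5, -85.2]
ft_force: [0.7, -1.0, -0.1]
finger_gap: -0.3
```

jog_arm --offset '[[15, 15, 0], [30, 30, 0], [30, 30, 0], [30, 30, 0], [30, 30, 0], [30, 15, 0], [15, 0, 0], [0, 0, 0], [0, 0, 0]]' --delta_rot '[[0, 0, 0], [0, 0, 0], [0, 0, 0], [0, 0, 0], [0, 0, 0], [0, 0, 0], [0, 0, 0], [0, 0, 0], [0, 0, 0]]' --jaw '[0, 0, 0, 0, 0, 0, 0, 0, 0]'

```text
time: 18.25
tool_pos: [361.3, -326.1, 194.9]
tcp_rot: [-179.6, -1.0, -85.0]
ft_force: [0.1, 0.2, -0.4]
finger_gap: 0.2
```

Run:
```python
from h import *
from bench import monitor,cams
s=monitor.sense();print(s["tool_pos"],s["ft_force"],s["time"])
p,d=cams.snapshot("scene")
S=cloud("scene",d).reshape(-1,3)
t,dt=cams.snapshot("top")
cv2.imwrite("pics/f8.png",np.hstack([cv2.resize(p[130:310,230:450,::-1],(400,327)),cv2.resize(t[140:310,255:445,::-1],(365,327))]))
c,sn=np.cos(np.radians(5)),np.sin(np.radians(5))
L=np.c_[(S[:,0]-659.6)*c+(S[:,1]+184.1)*sn,-(S[:,0]-659.6)*sn+(S[:,1]+184.1)*c,S[:,2]]
for nm,y0 in(("L",68),("M",0),("R",-68)):
    k=(L[:,2]>60)&(L[:,2]<85)&(abs(L[:,1]-y0)<25)&(L[:,0]>-140)&(L[:,0]<-55);print(nm,k.sum(),np.percentile(L[k,0],[15,50]))
```

```text
[ 361.29992247 -326.065393    194.86392193] [ 0.07109984  0.19745746 -0.37660247] 18.25
L 219 [-72.7534001  -71.88074927]
M 189 [-72.60811201 -71.88617962]
R 457 [-126.32689905  -86.42261434]
```

View pics/f8.png

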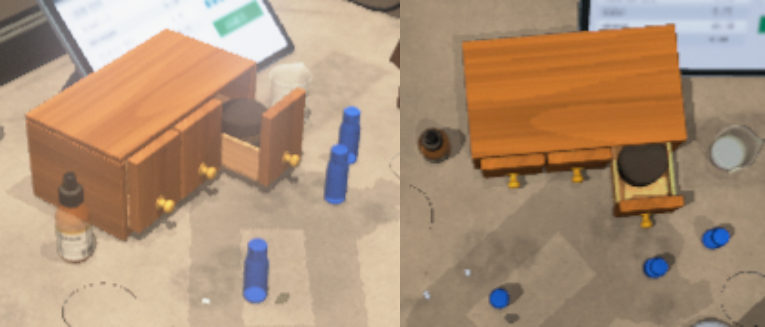

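The final view shows the left and middle fronts closed, at (150,185) and (200,150). The tin drawer is still drawn out, at (645,185) in the top half. The bottle, beaker and blue look-alikes have not moved, and the arm is clear.

```bash
python3 -c "
from bench import r
print(r.hand_in())"
```

```text
the job is handed in; nothing more can be done
None
```

I pushed the left drawer (green-capped vial) and the middle drawer (dark-capped vial) home with the shut fingertips. They moved at about 40 mm/s and slowed to about 25 mm/s at the stop. The job was handed in at about 18 s.

**Drawers:** Both fronts now measure chest x ≈ -72 mm. The contact force rose from about 2 N while sliding to 21 N (left) and 27 N (middle) along the push at the stop, plus 15–19 N upward. I pushed the left drawer again from a higher contact and it stopped at the same place.

**Left alone:** The tin drawer is still out, with its face at -126 mm as at the start. The tin, dropper bottle, beaker and blue look-alikes look unmoved in the pictures.

**What disagreed or could not be checked:**
- **Fingertip height:** The tips showed about 30 mm higher in the cameras than the reported TCP. My first approach passed over the left front's top edge without touching it, so I went by the pictures after that.
- **Sliver at the left front:** A thin pale line still showed beside the left front after closing. The repeat push gave no further travel.
- **Vials:** They can't be seen inside the shut drawers, so that they are still standing is inferred from the slow pushes.

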